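# Shut and clamp the sloped test fixture

## Task

A white module is lying in the sloped test fixture. Swing the fixture's hinged lid down and press it fully shut past its detent so that it stays shut by itself, then turn the T-handle on the lid clockwise until it comes to its stop. Leave the parts and tools lying around undisturbed, and take the gripper away.

Things in the scene. Friction and masses are not known exactly. Their poses are not given: they have to be found in the camera images.
- fixture: Aluminium and dark steel fixture bolted to the table: footplate 175 x 150 mm under a deck 190 x 134 mm that slopes up away from the robot at 30 degrees (15 to 120 mm over the table). Origin under the footplate's centre, x towards the hinge side (high edge), y to the left, z up. Cannot be moved.
- lid_hinge (a point): Middle of the lid's hinge axis, at the deck's high far edge. Axes of the fixed deck, which do not turn with the lid: x up the slope, y along the hinge axis, z the deck's normal (30 degrees from vertical, leaning towards the robot).
- lid (a joint): Lid angle, rad: 0 fully shut (parallel to the deck), grows as it opens about the hinge's y, 1.5 at most. Stiff hinge (0.32 N m): stays where left. At about 0.08 its lip meets a sprung ball in a small steel housing at the deck's low front edge; about 14 N on point lid_press pushes it past (it gives way near 0.05); the ball then holds it at 0. Short of that the ball pushes it back up.
- lid_press (a point): Place to press: outer face of the lid, 125 mm from the hinge axis, 6 mm above it, centre line. Turns with the lid: x to the hinge, z out of the face. Lid: grey plate, 138 mm hinge to front edge, 110 mm wide, 12 mm thick, with a round 7 mm lip under its front edge. The ball's housing (34 mm wide, 10 thick) stands 10 mm before that edge, 1 mm lower than the shut lid's face.
- t_grip (a point): Middle of the T-handle's cross bar: steel, 84 mm long, 10 mm thick (14 at the ends), its axis 45 mm above the lid's outer face. Stem 14 to 20 mm thick, square to the lid, 55 mm from the hinge axis on the centre line; a bush (32 mm diameter, 8 mm high) at its foot. x along the bar, z away from the lid. It does not rise or sink in turning.
- t_handle (a joint): Turn of the T-handle, rad, growing clockwise seen from outside the lid. At 0 the bar's x lies along the lid's x (square to the hinge). Starts between 0 and 1.5; stop at 5.5. Friction 0.1 N m: it stays where left, and can be gripped or pushed at an end of the bar.
- module_a: Bystander: loose white plastic module 46 x 46 x 16 mm beside the fixture's left side, origin under its centre.
- module_b: Bystander: loose white plastic module 46 x 46 x 16 mm beside the fixture's right side, origin under its centre.
- module_c: Bystander: loose white plastic module 46 x 46 x 16 mm nearer the robot to the right, origin under its centre.
- tape: Bystander: roll of black tape lying flat, 84 mm outside diameter, 22 mm high, origin under its centre.
- pliers: Bystander: pliers lying flat, 140 mm long, 14 mm high, origin under the pivot.
- spool: Bystander: spool lying flat, 170 mm diameter, 38 mm high, origin under its centre.
- screwdriver: Bystander: screwdriver lying flat between the robot and the fixture, about 200 mm long; origin at its middle, under it.
There are look-alikes about, which are no part of the job. Leave any blue look-alike of the fixture alone.

How it is judged:
On the way, in this order (a step that is already met when the one before it is completed fails the run):
1. the lid is pressed shut past its detent (value of joint lid below 0.025 rad), for 0.2 s.
2. the T-handle is turned clockwise to its stop (value of joint t_handle above 5.2 rad and value of joint lid below 0.025 rad), for 0.1 s.
At the end, for the whole second after the job is handed in: The lid is shut to within 0.025 rad and held by its detent alone, the T-handle is at rest within 0.3 rad of its stop (above 5.2 of 5.5 rad), and the modules, tape, pliers, spool and screwdriver lie within 30 mm of where they started (all of step 2 and velocity of joint t_handle between -0.05 and 0.05 rad/s and velocity of joint lid between -0.05 and 0.05 rad/s and distance of each of module_a, module_b, module_c, tape, pliers, spool, screwdriver from where it was at the start of the episode below 0.03 m); the robot touches nothing.
It fails at once if the T-handle is screwed down (beyond 2.2 rad) while the lid is still open (value of joint t_handle above 2.2 rad and value of joint lid above 0.15 rad).
It also fails if it takes over 61 s, if anything falls off the work surface, if the arm or the gripper's body presses on something with over 40 N, if the wrist force passes 120 N, or if a joint passes its speed limit or range.

## Robot

A 6-joint arm with a two-finger parallel gripper is mounted at the origin on the work surface. World frame = base frame: x ahead of the robot, y to its left, z up, the work surface at z = 0. Lengths are in m, angles in rad, forces in N, time in s.
With the tool pointing down it reaches from about 0.3 to 0.875 m from the base axis. Payload 6.4 kg.
Tool frame: the origin (TCP) lies at the very end of the fingers, on their centre line; the grasp point (between the pads) lies 19 mm behind it; y points along the fingers, z is the direction in which the jaws open and shut, and the axes are right-handed (so a half turn about y gives the same grasp; the last joint's range is limited). The gripper opens to 85 mm and grips with 20 to 120 N. Pads are 22 mm wide; open, the fingers measure 114 mm over their backs; the gripper's body (76 mm by 85 mm) begins 54 mm behind the grasp point. The pads swing forward as they close: fully open they stand 13 mm farther back than shut.
Start: joints at [1.07, 0.181, 1.607, -0, 1.354, -0.206], TCP at [0.167, 0.55, 0.231] pointing down, gripper open.
Joint ranges: [-2.99, 2.99], [-0.89, 2.07], [0.3, 2.58], [-1.14, 4.28], [0, 2.63], [-3.12, 3.12]. Speed limits (rad/s): [2.57, 2.57, 3.01, 3.14, 3.14, 3.14].

## Interface

Orientations are given as a unit quaternion [x, y, z, w].
In Python, from rig import * gives the robot as it stands. The module is installed in compiled form; this text tells all that it offers.
- The arm moves only by the tool servo_tool, never from a script. Its argument "motion" is a list of rows, each an object with "claw": the finger opening in mm, from 0 to 85.4; "translation": the shift along the tool's x, y, z in mm, a list of three; "rotation": the turn, a rotation vector about the tool's x, y, z in degrees, a list of three. In form: [{"claw": claw, "translation": [dx, dy, dz], "rotation": [rx, ry, rz]}, ...]. A call has 1 to 12 rows; each row is the pose to reach, as a shift and turn from the pose commanded when the call began, along the tool's axes at that moment; what a row does not reach only later rows make up. A row lasts 1/10 s, in which the tool goes at most 50 mm and 8.59 degrees, less where a joint would pass 70% of its speed; a pose out of reach is approached as far as the arm can. A call with a gripper value outside its range is refused whole. The fingers move at their own pace and stop on an object; the grip force is fixed at half the most. Time passes only in rows, so rows that repeat a pose let the fingers close. It gives the time, the measured TCP pose, the force and the opening at its end, in the units of the state.
- observe(): the state, without advancing time (a new reading comes with each control period).
- grab_frame(name): name is "scene" or "top" or "wrist"; returns a dict with "img" (384x512x3 uint8, red, green, blue), "range_z" (384x512 float32, m along the optical axis (not along the pixel's ray), 0 where there is no reading), "mtx" (3x3 intrinsics, pixels), "k1" (the pictures are not rectified: a ray, as slopes to the right and down, at radius r is drawn at 1 + k1 r^2 times it, then the intrinsics apply), "pose" (4x4, takes a point from camera to world coordinates). Camera axes: x right, y up, looking along -z (the intrinsics and any distortion apply to the point x, -y, -z); pixel columns grow to the right and rows downward; lengths in m; the calibration is good to about 2 mm. A picture is of the moment at which its call begins.
- job_done(): hands the job in, once; it reports no verdict.
The state is a dict: "clock": time; "joint_positions": joint angles; "joint_velocities": joint speeds; "effort": joint torques, N m; "eef_pos": TCP position; "ee_rot": TCP orientation; "wrist_force": force on the tool from outside, world axes, zero at the start; "ft_torque": the same for the moment, N m; "width": finger opening in m.
Only numpy, scipy, OpenCV 4.12 (cv2) and the standard library are available. Lean on these libraries where they do the work, as an engineer would, in place of code of your own. Each camera call takes 0.05 s, during which the arm holds its last target.

## Working session

There is one attempt and no reset: what is moved stays moved. The work goes in short steps, Python scripts to look and compute and a tool call to move; the robot and the scene stay as the last step left them, time stands still between calls to the robot, and variables do not carry over. Pictures are saved under pics/ and viewed, and the job is handed in when it is done.

Besides the shell and the picture viewer there is one more tool, called after "Request:" by a JSON object that holds its "op" and its "data". servo_tool: Moves the arm, as the interface text tells. Its arguments: {"type":"object","properties":{"motion":{"type":"array","items":{"type":"object","properties":{"claw":{"type":"number"},"translation":{"type":"array","items":{"type":"number"}},"rotation":{"type":"array","items":{"type":"number"}}}}}},"required":["motion"]}

```bash
mkdir -p pics
python3 - <<'E'
from rig import *
import cv2,numpy as np,pickle
s=observe();print(s)
for n in ["scene","top","wrist"]:
    f=grab_frame(n);pickle.dump(f,open(n+"0.pkl","wb"))
    cv2.imwrite(f"pics/{n}0.png",f["img"][:,:,::-1])
    print(n,f["mtx"].tolist(),f["k1"],f["pose"].round(3).tolist())
E
```

```text
{'clock': 0.0, 'joint_positions': array([ 1.06969636e+00,  1.81565811e-01,  1.60801706e+00, -7.44534830e-07,
        1.35381418e+00, -2.06315441e-01]), 'joint_velocities': array([-0.00063055, -0.00082943,  0.00052683,  0.00067689,  0.00159621,
       -0.00113155]), 'effort': array([ 1.16749445e-03, -4.44893861e+01, -3.51326108e+01, -1.39424951e-04,
        9.08457820e-03,  3.39710340e-06]), 'eef_pos': array([0.1667722 , 0.54969463, 0.23036586]), 'ee_rot': array([ 0.70003818, -0.10406575,  0.10362429, -0.69884109]), 'wrist_force': array([-0.67644138,  0.13139456, -0.47339635]), 'ft_torque': array([-0.00400768, -0.00155317,  0.04763075]), 'width': 0.08518729885544137}
scene [[499.7519076063369, 0.0, 256.48326426783933], [0.0, 499.7519076063369, 185.85020422859134], [0.0, 0.0, 1.0]] -0.0853053276385615 [[-0.579, -0.531, 0.619, 1.553], [0.815, -0.389, 0.429, 0.751], [0.013, 0.753, 0.658, 1.215], [0.0, 0.0, 0.0, 1.0]]
top [[494.9155598418352, 0.0, 248.68196270301172], [0.0, 494.9155598418352, 190.52975203955853], [0.0, 0.0, 1.0]] 0.06457678741654681 [[-0.018, 0.993, -0.12, 0.358], [-1.0, -0.017, 0.012, 0.037], [0.01, 0.12, 0.993, 1.596], [0.0, 0.0, 0.0, 1.0]]
wrist [[296.59267434098643, 0.0, 255.02285852178318], [0.0, 296.59267434098643, 189.9237143721297], [0.0, 0.0, 1.0]] -0.07936509447862258 [[0.291, -0.908, -0.303, 0.089], [0.957, 0.275, 0.093, 0.575], [-0.001, -0.317, 0.948, 0.374], [0.0, 0.0, 0.0, 1.0]]
```

View pics/scene0.png

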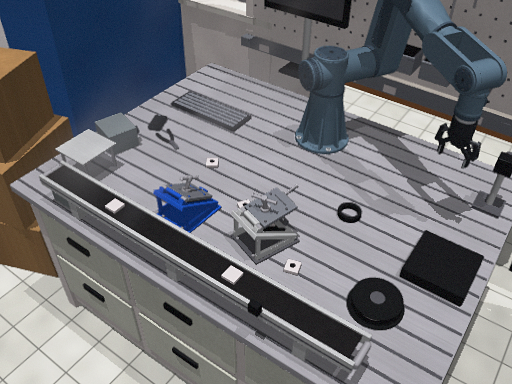

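View pics/top0.png

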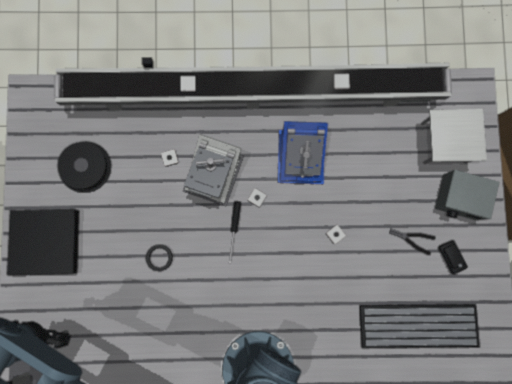

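```bash
cat > h.py <<'E'
import numpy as np,cv2,pickle
def rays(f,uv):
    uv=np.atleast_2d(np.array(uv,float));K=f["mtx"];k=f["k1"]
    d=np.stack([(uv[:,0]-K[0,2])/K[0,0],(uv[:,1]-K[1,2])/K[1,1]],1)
    u=d.copy()
    for _ in range(20): u=d/(1+k*(u**2).sum(1,keepdims=True))
    return np.c_[u[:,0],-u[:,1],-np.ones(len(u))]
def world(f,uv,z=None):
    r=rays(f,uv);uv=np.atleast_2d(uv)
    if z is None: z=np.array([f["range_z"][int(round(v)),int(round(u))] for u,v in uv])
    p=r*np.reshape(z,(-1,1))
    return p@f["pose"][:3,:3].T+f["pose"][:3,3]
def proj(f,P):
    P=np.atleast_2d(P);c=(P-f["pose"][:3,3])@f["pose"][:3,:3]
    u=np.stack([c[:,0]/-c[:,2],-c[:,1]/-c[:,2]],1)
    u=u*(1+f["k1"]*(u**2).sum(1,keepdims=True))
    return u*f["mtx"][[0,1],[0,1]]+f["mtx"][:2,2]
def crop(f,x0,y0,x1,y1,s,name):
    im=cv2.resize(f["img"][y0:y1,x0:x1,::-1],None,fx=s,fy=s,interpolation=cv2.INTER_CUBIC);cv2.imwrite(name,im)
E
python3 - <<'E'
from h import *
t=pickle.load(open("top0.pkl","rb"));s=pickle.load(open("scene0.pkl","rb"))
crop(t,170,120,260,220,6,"pics/tc.png");crop(s,220,175,310,265,6,"pics/sc.png")
for f in(t,s):
    v,u=np.mgrid[0:384,0:512];P=world(f,np.c_[u.ravel(),v.ravel()]);
    m=(f["range_z"].ravel()>0)&(np.abs(P[:,0]-.5)<.25)&(np.abs(P[:,1]-.12)<.2)&(P[:,2]>.03);print(m.sum(),P[m].min(0),P[m].max(0))
print(world(t,[[210,164],[200,135],[240,150],[185,195],[222,205]]).round(3))
E
```

```text
2534 [0.30322781 0.04297431 0.03004345] [0.71351225 0.3171322  0.19716435]
2440 [0.31346905 0.04310004 0.03002686] [0.72004829 0.30215148 0.19622424]
[[ 0.606  0.129  0.194]
 [ 0.708  0.163  0.124]
 [ 0.661  0.043  0.119]
 [ 0.54   0.224 -0.002]
 [ 0.505  0.104  0.006]]
```

View pics/tc.png

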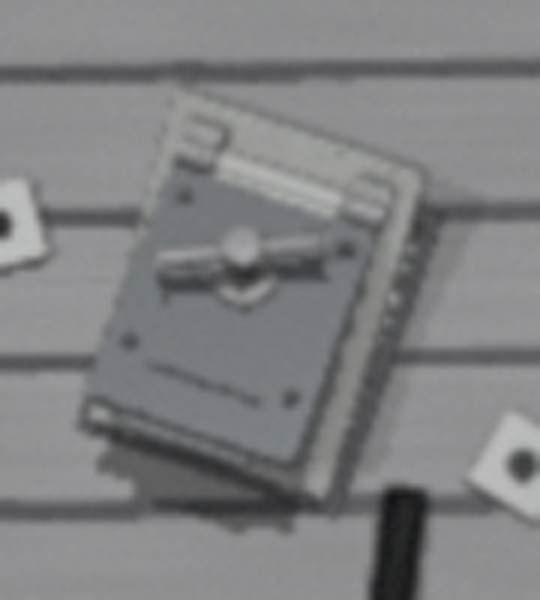

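View pics/sc.png

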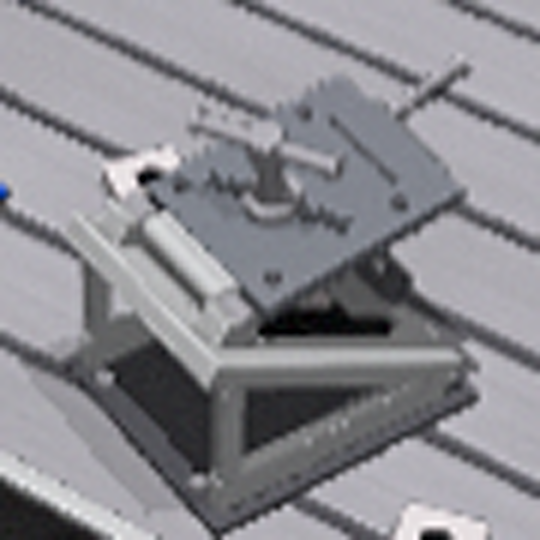

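```bash
cat > fit.py <<'E'
from h import *
from scipy.optimize import least_squares
def plane(P):
    m=np.ones(len(P),bool)
    for _ in range(8):
        c=np.median(P[m],0) if _==0 else P[m].mean(0);n=np.linalg.svd(P[m]-c)[2][2];n*=np.sign(n[2]);r=(P-c)@n;m=np.abs(r)<max(.002,1.5*np.median(np.abs(r)))
    return c,n,m.sum(),r[m].std()
def poly(f,pts):
    mk=np.zeros((384,512),np.uint8);cv2.fillPoly(mk,[np.round(np.array(pts)).astype(int)],1)
    v,u=np.nonzero(mk);z=f["range_z"][v,u];k=z>0
    return world(f,np.c_[u,v][k],z[k])
E
python3 - <<'E'
from fit import *
t=pickle.load(open("top0.pkl","rb"));s=pickle.load(open("scene0.pkl","rb"))
T=lambda a:np.array(a)/6+[170,120]-.4
S=lambda a:np.array(a)/6+[220,175]-.4
for f,pts in((t,T([[140,320],[330,330],[290,445],[100,395]])),(s,S([[310,110],[440,185],[380,235],[260,290],[215,250],[290,190]]))):
    P=poly(f,pts);c,n,k,r=plane(P);print(len(P),k,r,c.round(4),n.round(3),np.degrees(np.arccos(n[2])),np.degrees(np.arctan2(-n[1],-n[0])))
# corners top
print("deck far edge",world(t,T([[180,95],[415,175]]),).round(4))
print("hinge cyl",world(t,T([[215,165],[340,208]])).round(4))
print("bar ends",world(t,T([[165,264],[335,245],[240,245]])).round(4))
print("bar ends sc",world(s,S([[200,118],[335,160],[265,130]])).round(4))
print("lid front corners",world(t,T([[95,390],[295,455]])).round(4))
E
```

```text
579 403 0.0017249182071339833 [0.5605 0.1432 0.1454] [ 0.158 -0.039  0.987] 9.397744456909205 166.06589542942197
543 368 0.001538497375919929 [0.603  0.1599 0.1423] [ 0.117 -0.068  0.991] 7.764904962473839 149.68500368862965
deck far edge [[0.7067 0.1646 0.1239]
 [0.6639 0.0467 0.123 ]]
hinge cyl [[0.6705 0.1473 0.1237]
 [0.6459 0.0845 0.1317]]
bar ends [[0.608  0.1664 0.1931]
 [0.6264 0.0871 0.1358]
 [0.6168 0.1305 0.1925]]
bar ends sc [[0.6235 0.0934 0.1868]
 [0.6171 0.1717 0.1956]
 [0.6186 0.1302 0.1948]]
lid front corners [[0.5535 0.2049 0.1507]
 [0.5202 0.1076 0.1476]]
```

```bash
cat > mv.py <<'E'
import numpy as np
from scipy.spatial.transform import Rotation as R
def frame(yaw_deg=-20,tilt=30):
    a=np.radians(yaw_deg);fx=np.array([np.cos(a),np.sin(a),0]);fy=np.array([-np.sin(a),np.cos(a),0]);z=np.array([0,0,1.])
    t=np.radians(tilt)
    dx=np.cos(t)*fx+np.sin(t)*z; n=-np.sin(t)*fx+np.cos(t)*z
    return np.stack([dx,fy,n],1)   # deck axes as columns
def toolR(D,ang):
    "tool y = -n; tool z = deck x rotated clockwise(from outside) by ang deg"
    a=np.radians(ang);z=np.cos(a)*D[:,0]-np.sin(a)*D[:,1];y=-D[:,2];x=np.cross(y,z);return np.stack([x,y,z],1)
def rel(s,p,Rt):
    R0=R.from_quat(s["ee_rot"]).as_matrix()
    return (R0.T@(np.array(p)-s["eef_pos"])*1000).round(1),np.degrees(R.from_matrix(R0.T@Rt).as_rotvec()).round(2)
E
python3 - <<'E'
from rig import *
from mv import *;import pickle
s=observe();R0=R.from_quat(s["ee_rot"]).as_matrix();print(R0.round(3))
w=pickle.load(open("wrist0.pkl","rb"));print("cam in tool",R0.T@(w["pose"][:3,3]-s["eef_pos"]),(R0.T@w["pose"][:3,:3]).round(3))
D=frame();print(D.round(3))
for a in range(-180,180,30):print(a,rel(s,[.48,.17,.40],toolR(D,a)))
E
```

```text
[[ 0.957 -0.001  0.291]
 [-0.291 -0.001  0.957]
 [-0.    -1.    -0.001]]
cam in tool [-0.08222795 -0.14301746  0.00099559] [[ 0.    -0.948 -0.317]
 [-0.     0.317 -0.948]
 [ 1.     0.    -0.   ]]
[[ 0.814  0.342 -0.47 ]
 [-0.296  0.94   0.171]
 [ 0.5    0.     0.866]]
-180 (array([ 409.9, -169.2, -272.7]), array([-23.92, -84.71, -22.77]))
-150 (array([ 409.9, -169.2, -272.7]), array([-16.29, -55.52, -26.68]))
-120 (array([ 409.9, -169.2, -272.7]), array([ -8.55, -26.25, -29.05]))
-90 (array([ 409.9, -169.2, -272.7]), array([ -0.74,   3.06, -30.01]))
-60 (array([ 409.9, -169.2, -272.7]), array([  7.15,  32.36, -29.57]))
-30 (array([ 409.9, -169.2, -272.7]), array([ 15.1 ,  61.62, -27.71]))
0 (array([ 409.9, -169.2, -272.7]), array([ 23.11,  90.79, -24.27]))
30 (array([ 409.9, -169.2, -272.7]), array([ 31.17, 119.8 , -19.03]))
60 (array([ 409.9, -169.2, -272.7]), array([ 39.27, 148.53, -11.56]))
90 (array([ 409.9, -169.2, -272.7]), array([ -45.82, -170.93,    1.13]))
120 (array([ 409.9, -169.2, -272.7]), array([ -38.75, -142.56,   -9.37]))
150 (array([ 409.9, -169.2, -272.7]), array([ -31.42, -113.76,  -17.13]))
```

View pics/wrist0.png

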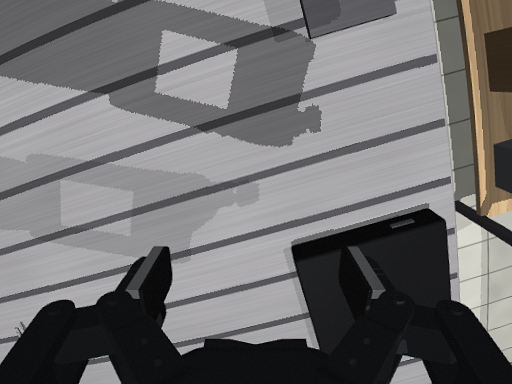

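Run:
```python
from rig import *
from mv import *
s=observe();D=frame()
print(rel(s,[.487,.176,.30],toolR(D,-90)))
```

```text
(array([ 414.9,  -69.2, -264.8]), array([ -0.74,   3.06, -30.01]))
```

Request:
{"op": "servo_tool", "data": {"motion": [{"claw": 0,"translation": [40,-60,-30],"rotation": [0,0,0]},{"claw": 0,"translation": [80,-70,-55],"rotation": [0,0,-5]},{"claw": 0,"translation": [120,-70,-80],"rotation": [0,0,-10]},{"claw": 0,"translation": [160,-70,-105],"rotation": [0,1,-15]},{"claw": 0,"translation": [200,-70,-130],"rotation": [0,1,-20]},{"claw": 0,"translation": [240,-70,-155],"rotation": [0,2,-25]},{"claw": 0,"translation": [280,-70,-180],"rotation": [-1,3,-30]},{"claw": 0,"translation": [320,-70,-205],"rotation": [-1,3,-30]},{"claw": 0,"translation": [360,-70,-230],"rotation": [-1,3,-30]},{"claw": 0,"translation": [395,-70,-252],"rotation": [-1,3,-30]},{"claw": 0,"translation": [415,-70,-265],"rotation": [-1,3,-30]},{"claw": 0,"translation": [415,-70,-265],"rotation": [-1,3,-30]}]}}

```text
clock: 1.35
eef_pos: [0.4883, 0.1734, 0.3011]
ee_rot: [0.706, 0.06, 0.3, -0.639]
wrist_force: [0.2, -0.6, -0.4]
width: -0.0003
```

Run:
```python
from rig import *
from h import *
s=observe();print(s["clock"],s["eef_pos"],s["joint_positions"].round(3),s["wrist_force"],s["width"])
f=grab_frame("wrist");pickle.dump(f,open("w1.pkl","wb"));cv2.imwrite("pics/w1.png",f["img"][:,:,::-1])
```

```text
1.35 [0.48830837 0.17337286 0.30110774] [ 0.303 -0.239  1.96  -0.369  1.024 -0.784] [ 0.19914217 -0.60966174 -0.35260399] -0.0002546791357826876
```

View pics/w1.png

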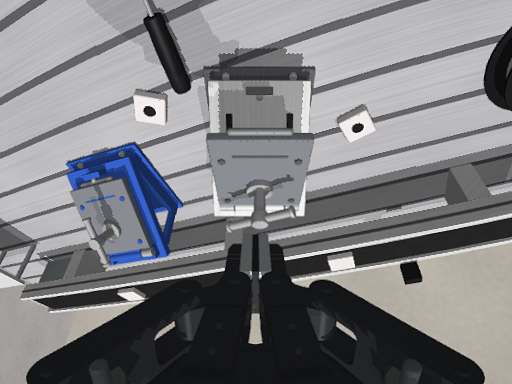

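Run:
```python
from fit import *
f=pickle.load(open("w1.pkl","rb"))
crop(f,190,55,340,235,4,"pics/w1c.png")
c,n,k,r=plane(poly(f,[[214,142],[307,142],[305,175],[214,175]]));print(k,r,c.round(4),n.round(4),np.degrees(np.arccos(n[2])),np.degrees(np.arctan2(-n[1],n[0])))
c,n,k,r=plane(poly(f,[[214,142],[307,142],[308,205],[285,195],[240,190],[218,205]]));print(k,r,c.round(4),n.round(4),np.degrees(np.arccos(n[2])))
print(world(f,[[213,139],[307,139],[217,206],[303,206]]).round(4))
```

```text
3133 0.0005606684208546913 [0.5615 0.1526 0.1461] [ 0.141  -0.0534  0.9886] 8.671444760505603 20.73510372276766
4548 0.0005558427775904687 [0.5767 0.1478 0.1439] [ 0.1334 -0.0497  0.9898] 8.181645582426725
[[0.5172 0.1182 0.1491]
 [0.5495 0.2071 0.1494]
 [0.3549 0.224  0.3844]
 [0.6967 0.1715 0.116 ]]
```

View pics/w1c.png

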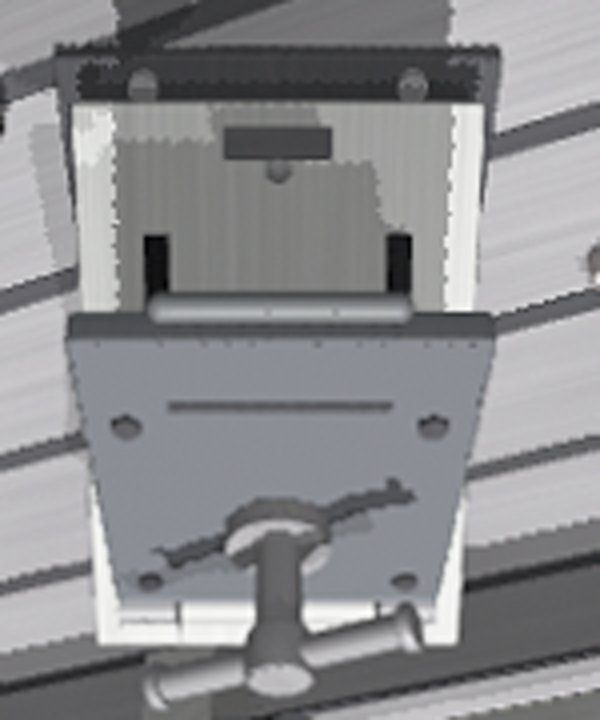

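Run:
```python
from fit import *
from mv import frame
f=pickle.load(open("w1.pkl","rb"))
W=lambda a:np.array(a)/4+[190,55]-.4
def inter(uv,c,n):
    o=f["pose"][:3,3];d=world(f,uv,np.ones(len(np.atleast_2d(uv))))-o
    return o+d*(((c-o)@n)/(d@n))[:,None]
c,n,k,r=plane(poly(f,[[214,142],[307,142],[305,175],[214,175]]))
q=inter(W([[68,340],[493,340],[118,598],[437,598],[275,540]]),c,n);print("lid",q.round(4));e=q[1]-q[0];print(np.linalg.norm(e),np.degrees(np.arctan2(-e[0],e[1])))
cd,nd,k,r=plane(poly(f,W([[85,120],[110,120],[115,300],[88,300]]).tolist()))
print("deckL",cd,nd,r)
P=np.vstack([poly(f,W([[85,170],[110,170],[112,290],[88,290]])),poly(f,W([[456,120],[478,120],[470,290],[452,290]])),poly(f,W([[180,210],[370,180],[370,280],[180,280]]))])
cd,nd,k,r=plane(P);print("deck",len(P),k,r,cd.round(4),nd.round(4),np.degrees(np.arccos(nd[2])),np.degrees(np.arctan2(nd[1],-nd[0])))
q=inter(W([[75,103],[487,103]]),cd,nd);print("deck low corners",q.round(4));e=q[1]-q[0];print(np.linalg.norm(e),np.degrees(np.arctan2(-e[0],e[1])))
print("housing",world(f,W([[230,132],[278,132],[328,132]])).round(4))
print("T ends",world(f,W([[172,690],[410,635],[280,675]])).round(4))
```

```text
lid [[0.5146 0.1125 0.1507]
 [0.551  0.2125 0.1509]
 [0.6338 0.0679 0.1312]
 [0.6709 0.1701 0.1315]
 [0.6182 0.1304 0.1369]]
0.106452583257199 -20.009266506070134
deckL [0.54112233 0.09720869 0.04657119] [-0.49138514  0.11531887  0.86327412] 0.0007751176734188655
deck 1529 1506 0.0007850604040076461 [0.5672 0.1523 0.05  ] [-0.4746  0.1717  0.8633] 30.313273281994288 19.882154141646904
deck low corners [[0.5109 0.1011 0.0292]
 [0.5564 0.2257 0.0295]]
0.13256004910619493 -20.061564570744068
housing [[0.5272 0.1488 0.0502]
 [0.5321 0.1628 0.0506]
 [0.5365 0.1775 0.0523]]
T ends [[0.618  0.098  0.1862]
 [0.6078 0.1724 0.1924]
 [0.6135 0.1333 0.1923]]
```

Request:
{"op": "servo_tool", "data": {"motion": [{"claw": 0,"translation": [-25,50,5],"rotation": [0,0,0]},{"claw": 0,"translation": [-25,95,5],"rotation": [0,0,0]},{"claw": 0,"translation": [-25,130,5],"rotation": [0,0,0]},{"claw": 0,"translation": [-25,145,5],"rotation": [0,0,0]},{"claw": 0,"translation": [-25,155,5],"rotation": [0,0,0]},{"claw": 0,"translation": [-25,163,5],"rotation": [0,0,0]},{"claw": 0,"translation": [-31,172,5],"rotation": [0,0,0]},{"claw": 0,"translation": [-37,180,5],"rotation": [0,0,0]},{"claw": 0,"translation": [-41,188,5],"rotation": [0,0,0]},{"claw": 0,"translation": [-45,196,5],"rotation": [0,0,0]}]}}

```text
clock: 2.4
eef_pos: [0.5443, 0.1603, 0.1088]
ee_rot: [0.705, 0.062, 0.299, -0.64]
wrist_force: [0.5, 0.2, 1.2]
width: -0.0
```

```bash
cat > st.py <<'E'
from rig import *
from mv import *
s=observe();D=frame();H=np.array([.660,.116,.1245])
print(s["clock"],"deckmm",(D.T@(s["eef_pos"]-H)*1000).round(1),"F deck",(D.T@s["wrist_force"]).round(1),"w",round(s["width"]*1000,1),"j",s["joint_positions"].round(2))
Rt=R.from_quat(s["ee_rot"]).as_matrix();print((D.T@Rt).round(3).tolist())
E
python3 st.py
python3 - <<'E'
from rig import *
from h import *
f=grab_frame("wrist");cv2.imwrite("pics/w2.png",f["img"][:,:,::-1])
f=grab_frame("scene");crop(f,200,135,330,265,5,"pics/s2.png")
E
```

```text
2.4 deckmm [-115.1    2.    48.4] F deck [0.9 0.3 0.8] w -0.0 j [ 0.24  0.14  2.04 -0.53  0.58 -0.6 ]
[[1.0, 0.001, -0.002], [0.002, -0.002, 1.0], [0.001, -1.0, -0.002]]
```

View pics/w2.png

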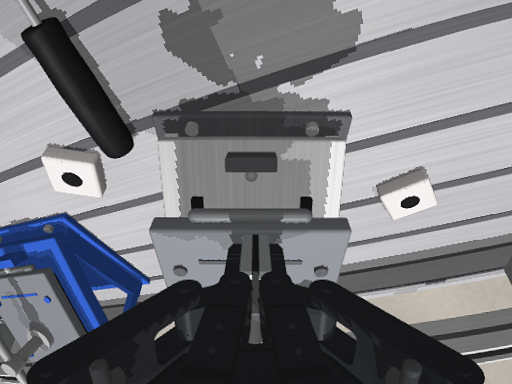

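View pics/s2.png

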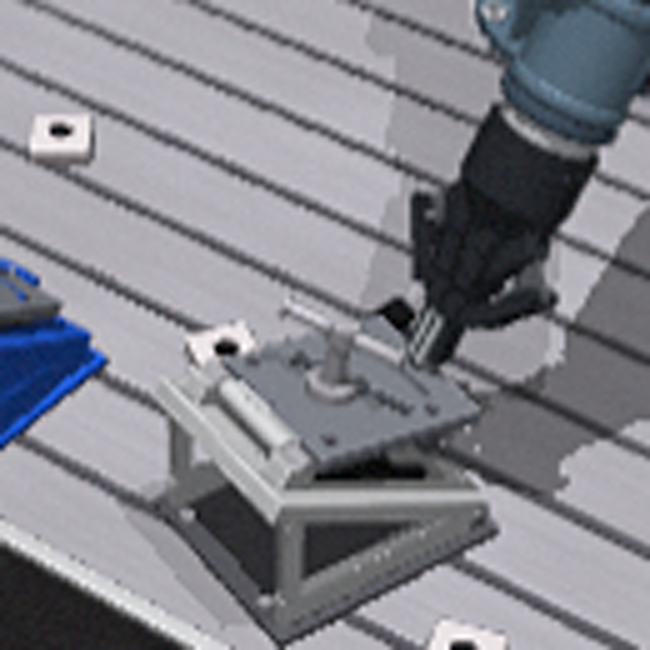

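Request:
{"op": "servo_tool", "data": {"motion": [{"claw": 0,"translation": [-2,7,-2],"rotation": [0,0,0]},{"claw": 0,"translation": [-4,14,-2],"rotation": [0,0,0]},{"claw": 0,"translation": [-5,20,-2],"rotation": [0,0,0]},{"claw": 0,"translation": [-6,25,-2],"rotation": [0,0,0]},{"claw": 0,"translation": [-6,28,-2],"rotation": [0,0,0]}]}}

```text
clock: 3.0
eef_pos: [0.5515, 0.1548, 0.081]
ee_rot: [0.706, 0.061, 0.298, -0.64]
wrist_force: [-1.4, 0.3, 0.8]
width: 0.0004
```

```bash
python3 st.py
```

```text
3.0 deckmm [-121.5   -0.7   19.9] F deck [-0.8 -0.2  1.4] w 0.4 j [ 0.22  0.2   2.04 -0.57  0.53 -0.56]
[[1.0, -0.001, -0.002], [0.002, -0.004, 1.0], [-0.001, -1.0, -0.004]]
```

Now step through the detent, 1 mm per row.

Request:
{"op": "servo_tool", "data": {"motion": [{"claw": 0,"translation": [0,2,0],"rotation": [0,0,0]},{"claw": 0,"translation": [0,4,0],"rotation": [0,0,0]},{"claw": 0,"translation": [-1,6,0],"rotation": [0,0,0]},{"claw": 0,"translation": [-1,7,0],"rotation": [0,0,0]},{"claw": 0,"translation": [-1,8,0],"rotation": [0,0,0]}]}}

```text
clock: 3.5
eef_pos: [0.5548, 0.1539, 0.0755]
ee_rot: [0.706, 0.062, 0.299, -0.639]
wrist_force: [-17.1, 1.0, 21.9]
width: 0.0
```

Request:
{"op": "servo_tool", "data": {"motion": [{"claw": 0,"translation": [0,1,0],"rotation": [0,0,0]},{"claw": 0,"translation": [0,2,0],"rotation": [0,0,0]}]}}

```text
clock: 3.7
eef_pos: [0.5555, 0.1536, 0.0737]
ee_rot: [0.706, 0.062, 0.299, -0.64]
wrist_force: [-9.1, 0.3, 11.6]
width: -0.0003
```

Request:
{"op": "servo_tool", "data": {"motion": [{"claw": 0,"translation": [0,1,0],"rotation": [0,0,0]},{"claw": 0,"translation": [0,1.5,0],"rotation": [0,0,0]}]}}

```text
clock: 3.9
eef_pos: [0.5563, 0.1532, 0.0717]
ee_rot: [0.706, 0.062, 0.299, -0.64]
wrist_force: [-3.9, -0.1, 4.4]
width: 0.0001
```

```bash
python3 st.py
```

```text
3.9 deckmm [-121.8   -0.5    9.3] F deck [-0.9 -1.4  5.6] w 0.1 j [ 0.21  0.23  2.03 -0.59  0.5  -0.54]
[[1.0, 0.001, -0.002], [0.002, -0.003, 1.0], [0.001, -1.0, -0.003]]
```

Request:
{"op": "servo_tool", "data": {"motion": [{"claw": 0,"translation": [0,1,0],"rotation": [0,0,0]},{"claw": 0,"translation": [0,2,0],"rotation": [0,0,0]}]}}

```text
clock: 4.1
eef_pos: [0.5574, 0.153, 0.0695]
ee_rot: [0.705, 0.062, 0.299, -0.64]
wrist_force: [0.6, 0.5, -1.2]
width: -0.0005
```

Request:
{"op": "servo_tool", "data": {"motion": [{"claw": 0,"translation": [0,1,0],"rotation": [0,0,0]},{"claw": 0,"translation": [0,1.5,0],"rotation": [0,0,0]}]}}

```text
clock: 4.3
eef_pos: [0.558, 0.1527, 0.068]
ee_rot: [0.706, 0.062, 0.298, -0.64]
wrist_force: [0.5, 0.3, 0.6]
width: 0.0002
```

```bash
python3 st.py
```

```text
4.3 deckmm [-122.1   -0.4    5.3] F deck [0.6 0.4 0.3] w 0.2 j [ 0.21  0.24  2.03 -0.6   0.5  -0.54]
[[1.0, 0.0, -0.001], [0.001, -0.003, 1.0], [0.0, -1.0, -0.003]]
```

Request:
{"op": "servo_tool", "data": {"motion": [{"claw": 0,"translation": [0,1,0],"rotation": [0,0,0]},{"claw": 0,"translation": [0,1.5,0],"rotation": [0,0,0]}]}}

```text
clock: 4.5
eef_pos: [0.5584, 0.1526, 0.0676]
ee_rot: [0.706, 0.062, 0.299, -0.64]
wrist_force: [-14.5, 1.6, 17.6]
width: -0.0
```

Request:
{"op": "servo_tool", "data": {"motion": [{"claw": 0,"translation": [0,0.5,0],"rotation": [0,0,0]},{"claw": 0,"translation": [0,1,0],"rotation": [0,0,0]}]}}

```text
clock: 4.7
eef_pos: [0.5585, 0.1526, 0.0674]
ee_rot: [0.706, 0.062, 0.299, -0.639]
wrist_force: [-23.1, 2.7, 28.5]
width: 0.0002
```

Request:
{"op": "servo_tool", "data": {"motion": [{"claw": 0,"translation": [0,-20,0],"rotation": [0,0,0]},{"claw": 0,"translation": [0,-60,0],"rotation": [0,0,0]},{"claw": 0,"translation": [0,-105,0],"rotation": [0,0,0]},{"claw": 0,"translation": [15,-145,0],"rotation": [0,0,0]},{"claw": 85,"translation": [30,-175,0],"rotation": [0,0,0]},{"claw": 85,"translation": [30,-175,0],"rotation": [0,0,0]},{"claw": 85,"translation": [30,-175,0],"rotation": [0,0,0]},{"claw": 85,"translation": [30,-175,0],"rotation": [0,0,0]}]}}

```text
clock: 5.5
eef_pos: [0.5007, 0.1735, 0.2311]
ee_rot: [0.706, 0.061, 0.298, -0.64]
wrist_force: [0.2, -0.2, -0.4]
width: 0.0582
```

```bash
python3 st.py
python3 - <<'E'
from rig import *
from h import *
f=grab_frame("wrist");pickle.dump(f,open("w3.pkl","wb"));cv2.imwrite("pics/w3.png",f["img"][:,:,::-1])
f=grab_frame("scene");pickle.dump(f,open("s3.pkl","wb"));crop(f,200,135,330,265,5,"pics/s3.png")
E
```

```text
5.5 deckmm [-93.4  -0.5 177. ] F deck [ 0.  -0.1 -0.5] w 58.2 j [ 0.29 -0.14  2.02 -0.41  0.87 -0.73]
[[1.0, -0.002, -0.002], [0.002, -0.004, 1.0], [-0.002, -1.0, -0.004]]
```

View pics/w3.png

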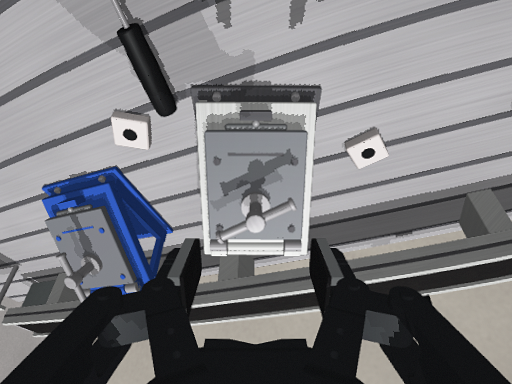

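View pics/s3.png

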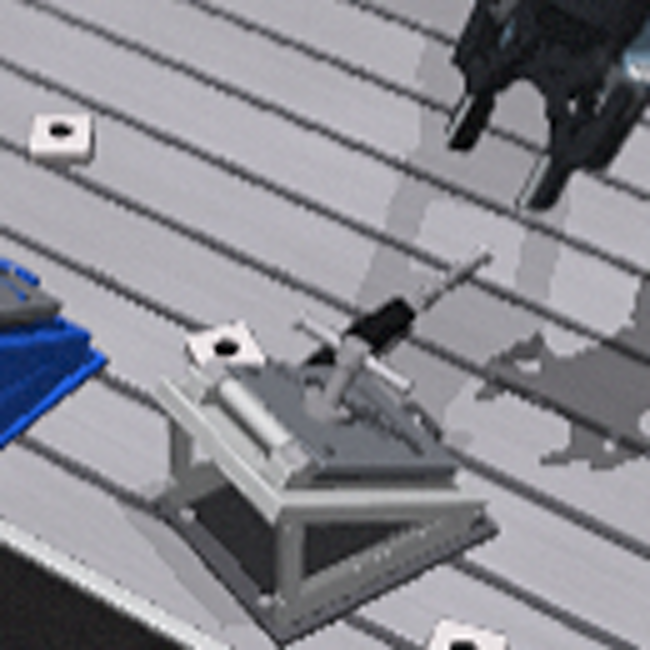

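Run:
```python
from fit import *
from mv import frame
D=frame();H=np.array([.660,.116,.1245])
f=pickle.load(open("w3.pkl","rb"))
crop(f,190,75,330,260,4,"pics/w3c.png")
c,n,k,r=plane(poly(f,[[210,136],[300,136],[300,185],[285,200],[213,205]]));print(k,r,((c-H)@D).round(4),n@D)
cd,nd,k,r=plane(np.vstack([poly(f,[[199,135],[203,135],[207,220],[203,220]]),poly(f,[[308,130],[314,130],[309,220],[304,220]]),poly(f,[[200,110],[235,110],[235,120],[200,120]])]));print("deck",k,r,nd@D,np.degrees(np.arccos(n@nd)),((cd-H)@D).round(4))
# points above lid by >35mm
v,u=np.mgrid[175:250,205:312];P=(world(f,np.c_[u.ravel(),v.ravel()])-H)@D
m=(P[:,2]>.04)&(P[:,2]<.07)&(P[:,0]>-.11)&(P[:,0]<0);Q=P[m];print(len(Q),Q.mean(0),Q.min(0),Q.max(0))
cv=np.cov(Q[:,:2].T);w,V=np.linalg.eigh(cv);b=V[:,1];print("bar dir",b,np.degrees(np.arctan2(-b[1],b[0])),(Q[:,:2]-Q[:,:2].mean(0))@b@np.zeros(len(Q)) if 0 else (((Q[:,:2])@b).min(),((Q[:,:2])@b).max(),np.median(Q[:,:2]@V[:,0])))
mid=(((Q[:,:2])@b).min()+((Q[:,:2])@b).max())/2*b+np.median(Q[:,:2]@V[:,0])*V[:,0];print("mid",mid)
```

```text
5553 0.0007179876236320518 [-0.0962 -0.0011  0.006 ] [2.84306413e-03 2.58492516e-05 9.99995958e-01]
deck 1367 0.0007218322254349599 [ 1.25079552e-03 -3.01625179e-04  9.99999172e-01] 0.09313992012917743 [-0.1012 -0.0056 -0.0148]
1045 [-0.05545488  0.00024646  0.05570505] [-0.07816413 -0.03915666  0.04474982] [-0.03004479  0.03942072  0.06086039]
bar dir [-0.45488568  0.89054984] -117.05757880724731 (np.float64(-0.0171337770477497), np.float64(0.06621126066665771), np.float64(0.04959543851008876))
mid [-0.05532953 -0.00070728]
```

View pics/w3c.png

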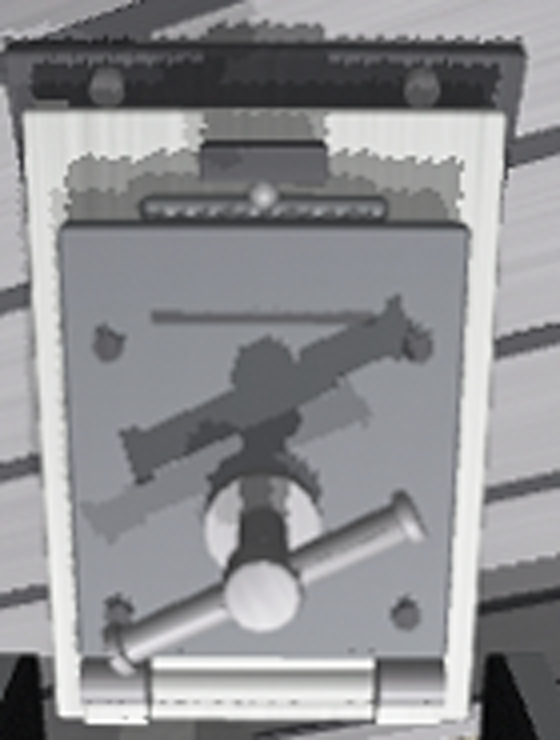

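Request:
{"op": "servo_tool", "data": {"motion": [{"claw": 85,"translation": [4,0,0.5],"rotation": [0,-8,0]},{"claw": 85,"translation": [8,0,0.5],"rotation": [0,-16,0]},{"claw": 85,"translation": [12,0,0.5],"rotation": [0,-24,0]},{"claw": 85,"translation": [16,0,0.5],"rotation": [0,-32,0]},{"claw": 85,"translation": [20,0,0.5],"rotation": [0,-40,0]},{"claw": 85,"translation": [24,0,0.5],"rotation": [0,-48,0]},{"claw": 85,"translation": [28,0,0.5],"rotation": [0,-56,0]},{"claw": 85,"translation": [32,5,0.5],"rotation": [0,-64,0]},{"claw": 85,"translation": [36,10,0.5],"rotation": [0,-72,0]},{"claw": 85,"translation": [38,15,0.5],"rotation": [0,-80,0]},{"claw": 85,"translation": [38,20,0.5],"rotation": [0,-88,0]},{"claw": 85,"translation": [38,25,0.5],"rotation": [0,-96,0]}]}}

```text
clock: 6.8
eef_pos: [0.5439, 0.1583, 0.2281]
ee_rot: [0.693, 0.517, -0.328, -0.381]
wrist_force: [-0.1, 0.1, 0.6]
width: 0.0848
```

```bash
python3 st.py
python3 - <<'E'
from rig import *
from mv import *
s=observe();D=frame();H=np.array([.660,.116,.1245])
for n in(.12,.032):print(rel(s,H+D@np.array([-.055,0,n]),toolR(D,-207)))
E
```

```text
6.8 deckmm [-55.2   0.  151.5] F deck [0.2 0.1 0.6] w 84.8 j [ 0.23 -0.06  1.96 -0.38  0.84 -2.47]
[[-0.112, -0.002, -0.994], [0.994, -0.005, -0.112], [-0.004, -1.0, 0.003]]
(array([ 0.1, 31.5, -0.3]), array([ -0.2 , -20.56,  -0.21]))
(array([  0.4, 119.5,  -0.6]), array([ -0.2 , -20.56,  -0.21]))
```

Request:
{"op": "servo_tool", "data": {"motion": [{"claw": 85,"translation": [0,10,0],"rotation": [0,-8,0]},{"claw": 85,"translation": [0,20,0],"rotation": [0,-16,0]},{"claw": 85,"translation": [0,30,0],"rotation": [0,-20.5,0]},{"claw": 85,"translation": [0,30,0],"rotation": [0,-20.5,0]},{"claw": 85,"translation": [0,60,0],"rotation": [0,-20.5,0]},{"claw": 85,"translation": [0,80,-0.5],"rotation": [0,-20.5,0]},{"claw": 85,"translation": [0,95,-0.5],"rotation": [0,-20.5,0]},{"claw": 85,"translation": [0,108,-0.5],"rotation": [0,-20.5,0]},{"claw": 85,"translation": [0,116,-0.5],"rotation": [0,-20.5,0]},{"claw": 85,"translation": [0,116,-0.5],"rotation": [0,-20.5,0]}]}}

```text
clock: 7.8
eef_pos: [0.5987, 0.1382, 0.1286]
ee_rot: [0.625, 0.576, -0.443, -0.285]
wrist_force: [-0.2, -0.1, -0.3]
width: 0.0847
```

```bash
python3 st.py
python3 - <<'E'
from rig import *
from h import *
f=grab_frame("wrist");cv2.imwrite("pics/w4.png",f["img"][:,:,::-1])
E
```

```text
7.8 deckmm [-54.4  -0.1  36.1] F deck [-0.3 -0.1 -0.1] w 84.7 j [ 0.16  0.18  1.93 -0.45  0.61 -2.78]
[[-0.447, -0.001, -0.895], [0.895, -0.004, -0.447], [-0.003, -1.0, 0.003]]
```

View pics/w4.png

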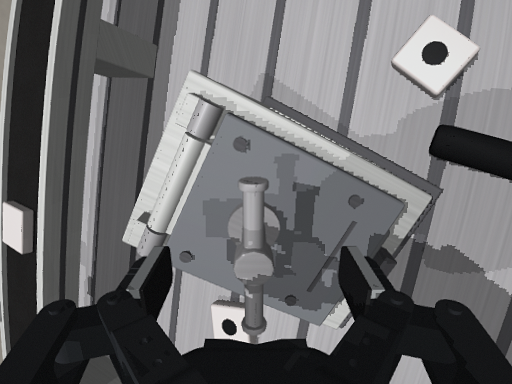

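Bar (from (253,185) to (255,330)) is centred and parallel to the pads, hub at (253,262). Close.

Request:
{"op": "servo_tool", "data": {"motion": [{"claw": 0,"translation": [0,0,0],"rotation": [0,0,0]},{"claw": 0,"translation": [0,0,0],"rotation": [0,0,0]},{"claw": 0,"translation": [0,0,0],"rotation": [0,0,0]},{"claw": 0,"translation": [0,0,0],"rotation": [0,0,0]},{"claw": 0,"translation": [0,0,0],"rotation": [0,0,0]},{"claw": 0,"translation": [0,0,0],"rotation": [0,0,0]},{"claw": 0,"translation": [0,0,0],"rotation": [0,0,0]},{"claw": 0,"translation": [0,0,0],"rotation": [0,0,0]}]}}

```text
clock: 8.65
eef_pos: [0.599, 0.1386, 0.1303]
ee_rot: [0.625, 0.577, -0.443, -0.284]
wrist_force: [-5.9, 1.0, 5.0]
width: 0.0177
```

```bash
python3 st.py
```

```text
8.65 deckmm [-53.5   0.4  37.6] F deck [-2.6 -1.1  7.3] w 17.7 j [ 0.16  0.18  1.93 -0.45  0.61 -2.78]
[[-0.448, 0.0, -0.894], [0.894, -0.003, -0.448], [-0.003, -1.0, 0.001]]
```

Request:
{"op": "servo_tool", "data": {"motion": [{"claw": 0,"translation": [0,0,0],"rotation": [0,5,0]},{"claw": 0,"translation": [0,0,0],"rotation": [0,10,0]},{"claw": 0,"translation": [0,0,0],"rotation": [0,15,0]},{"claw": 0,"translation": [0,0,0],"rotation": [0,20,0]},{"claw": 0,"translation": [0,0,0],"rotation": [0,25,0]},{"claw": 0,"translation": [0,0,0],"rotation": [0,30,0]}]}}

```text
clock: 9.25
eef_pos: [0.5995, 0.1386, 0.1307]
ee_rot: [0.719, 0.483, -0.264, -0.424]
wrist_force: [-2.5, -0.6, 5.0]
width: 0.0178
```

```bash
python3 st.py;python3 - <<'E'
from rig import *
from h import *
print(observe()["ft_torque"])
f=grab_frame("wrist");cv2.imwrite("pics/w5.png",f["img"][:,:,::-1])
E
```

```text
9.25 deckmm [-52.8   0.5  37.6] F deck [ 0.6 -1.4  5.4] w 17.8 j [ 0.16  0.18  1.93 -0.45  0.61 -2.25]
[[0.063, 0.001, -0.998], [0.998, -0.003, 0.063], [-0.002, -1.0, -0.002]]
[-0.07946281  0.27261965  0.01200995]
```

View pics/w5.png

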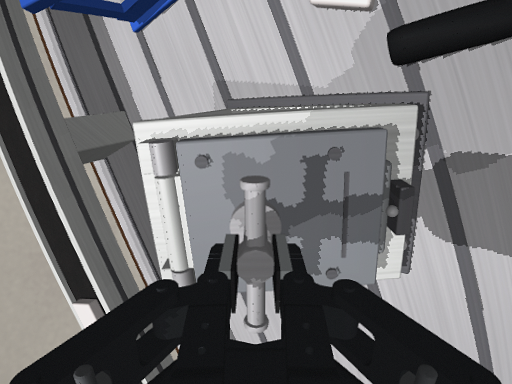

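Request:
{"op": "servo_tool", "data": {"motion": [{"claw": 0,"translation": [0,0,0],"rotation": [0,8,0]},{"claw": 0,"translation": [0,0,0],"rotation": [0,16,0]},{"claw": 0,"translation": [0,0,0],"rotation": [0,24,0]},{"claw": 0,"translation": [0,0,0],"rotation": [0,32,0]},{"claw": 0,"translation": [0,0,0],"rotation": [0,40,0]},{"claw": 0,"translation": [0,0,0],"rotation": [0,48,0]},{"claw": 0,"translation": [0,0,0],"rotation": [0,56,0]},{"claw": 0,"translation": [0,0,0],"rotation": [0,64,0]},{"claw": 0,"translation": [0,0,0],"rotation": [0,72,0]},{"claw": 0,"translation": [0,0,0],"rotation": [0,80,0]}]}}

```text
clock: 10.3
eef_pos: [0.6002, 0.1372, 0.1313]
ee_rot: [0.721, 0.097, 0.26, -0.635]
wrist_force: [-1.8, -8.2, 7.2]
width: 0.018
```

```bash
python3 st.py
```

```text
10.3 deckmm [-51.5  -0.5  37.6] F deck [ 4.5 -8.3  5.7] w 18.0 j [ 0.16  0.18  1.93 -0.45  0.61 -0.85]
[[0.994, 0.003, -0.111], [0.111, -0.004, 0.994], [0.002, -1.0, -0.005]]
```

Request:
{"op": "servo_tool", "data": {"motion": [{"claw": 0,"translation": [0,0,0],"rotation": [0,8,0]},{"claw": 0,"translation": [0,0,0],"rotation": [0,16,0]},{"claw": 0,"translation": [0,0,0],"rotation": [0,24,0]},{"claw": 0,"translation": [0,0,0],"rotation": [0,32,0]},{"claw": 0,"translation": [0,0,0],"rotation": [0,40,0]},{"claw": 0,"translation": [0,0,0],"rotation": [0,48,0]},{"claw": 0,"translation": [0,0,0],"rotation": [0,56,0]},{"claw": 0,"translation": [0,0,0],"rotation": [0,64,0]},{"claw": 0,"translation": [0,0,0],"rotation": [0,72,0]},{"claw": 0,"translation": [0,0,0],"rotation": [0,80,0]}]}}

```text
clock: 11.3
eef_pos: [0.599, 0.1361, 0.1307]
ee_rot: [0.387, -0.334, 0.663, -0.547]
wrist_force: [-8.7, -11.3, 11.1]
width: 0.0179
```

```bash
python3 st.py; python3 -c "
from rig import *;from mv import *;print(frame().T@observe()['ft_torque'])"
```

```text
11.3 deckmm [-52.5  -2.   37.5] F deck [  1.8 -13.6  11.7] w 17.9 j [ 0.16  0.18  1.93 -0.45  0.62  0.54]
[[0.282, 0.001, 0.959], [-0.959, -0.007, 0.282], [0.007, -1.0, -0.002]]
[-2.05960826 -0.12334797  0.08953218]
```

Request:
{"op": "servo_tool", "data": {"motion": [{"claw": 0,"translation": [-1,0,0],"rotation": [0,6,0]},{"claw": 0,"translation": [-1.5,0,0],"rotation": [0,12,0]},{"claw": 0,"translation": [-1.5,0,0],"rotation": [0,18,0]},{"claw": 0,"translation": [-1.5,0,0],"rotation": [0,24,0]},{"claw": 0,"translation": [-1.5,0,0],"rotation": [0,30,0]},{"claw": 0,"translation": [-1.5,0,0],"rotation": [0,36,0]},{"claw": 0,"translation": [-1.5,0,0],"rotation": [0,42,0]},{"claw": 0,"translation": [-1.5,0,0],"rotation": [0,48,0]},{"claw": 0,"translation": [-1.5,0,0],"rotation": [0,52,0]},{"claw": 0,"translation": [-1.5,0,0],"rotation": [0,56,0]}]}}

```text
clock: 12.3
eef_pos: [0.598, 0.1368, 0.13]
ee_rot: [0.032, -0.551, 0.767, -0.326]
wrist_force: [-13.7, -13.6, 13.7]
width: 0.0172
```

```bash
python3 st.py; python3 -c "
from rig import *;from mv import *;print(frame().T@observe()['ft_torque'])"
```

```text
12.3 deckmm [-53.8  -1.6  37.4] F deck [ -0.3 -17.5  16. ] w 17.2 j [ 0.16  0.18  1.93 -0.45  0.62  1.52]
[[-0.635, -0.001, 0.772], [-0.772, -0.01, -0.635], [0.008, -1.0, 0.005]]
[-2.69973032  0.14279369  0.06147674]
```

Request:
{"op": "servo_tool", "data": {"motion": [{"claw": 0,"translation": [0,0,0],"rotation": [0,2,0]},{"claw": 0,"translation": [0,0,0],"rotation": [0,4,0]},{"claw": 0,"translation": [0,0,0],"rotation": [0,6,0]},{"claw": 0,"translation": [0,0,0],"rotation": [0,8,0]}]}}

```text
clock: 12.7
eef_pos: [0.598, 0.137, 0.13]
ee_rot: [-0.021, -0.572, 0.768, -0.288]
wrist_force: [-14.1, -12.2, 14.6]
width: 0.0177
```

```bash
python3 st.py; python3 -c "
from rig import *;from mv import *;print(frame().T@observe()['ft_torque'])
from h import *
f=grab_frame('wrist');cv2.imwrite('pics/w6.png',f['img'][:,:,::-1])"
```

```text
12.7 deckmm [-53.9  -1.5  37.5] F deck [ -0.6 -16.3  17.2] w 17.7 j [ 0.16  0.18  1.93 -0.45  0.62  1.66]
[[-0.735, -0.001, 0.678], [-0.678, -0.009, -0.735], [0.007, -1.0, 0.006]]
[-2.59930023  0.19469651  0.54111618]
```

View pics/w6.png

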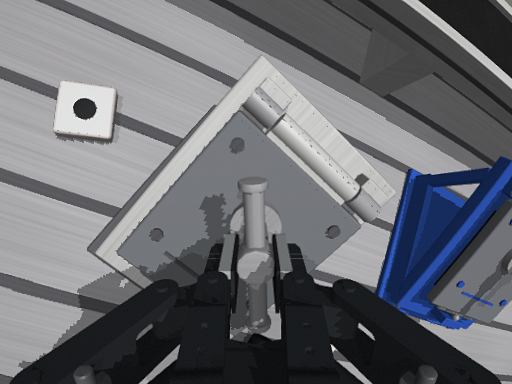

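Request:
{"op": "servo_tool", "data": {"motion": [{"claw": 85,"translation": [0,0,0],"rotation": [0,0,0]},{"claw": 85,"translation": [0,0,0],"rotation": [0,0,0]},{"claw": 85,"translation": [0,0,0],"rotation": [0,0,0]},{"claw": 85,"translation": [0,0,0],"rotation": [0,0,0]},{"claw": 85,"translation": [0,0,0],"rotation": [0,0,0]},{"claw": 85,"translation": [0,0,0],"rotation": [0,0,0]},{"claw": 85,"translation": [0,0,0],"rotation": [0,0,0]},{"claw": 85,"translation": [0,-25,0],"rotation": [0,0,0]},{"claw": 85,"translation": [0,-65,0],"rotation": [0,0,0]},{"claw": 85,"translation": [0,-110,0],"rotation": [0,0,0]},{"claw": 85,"translation": [0,-150,0],"rotation": [0,0,0]},{"claw": 85,"translation": [0,-150,0],"rotation": [0,0,0]}]}}

```text
clock: 13.95
eef_pos: [0.5302, 0.1678, 0.2662]
ee_rot: [-0.026, -0.573, 0.765, -0.293]
wrist_force: [1.5, 0.4, -0.4]
width: 0.0849
```

```bash
python3 st.py
python3 - <<'E'
from rig import *
from h import *
f=grab_frame("wrist");pickle.dump(f,open("w7.pkl","wb"));cv2.imwrite("pics/w7.png",f["img"][:,:,::-1])
f=grab_frame("scene");pickle.dump(f,open("s7.pkl","wb"));cv2.imwrite("pics/s7.png",f["img"][:,:,::-1])
E
```

```text
13.95 deckmm [-50.1   4.3 192.6] F deck [ 0.9  0.9 -1. ] w 84.9 j [ 0.26 -0.13  1.94 -0.37  0.91  1.6 ]
[[-0.737, 0.009, 0.676], [-0.676, 0.003, -0.737], [-0.009, -1.0, 0.003]]
```

View pics/w7.png

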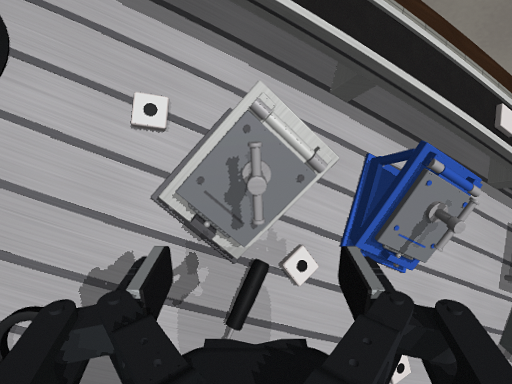

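View pics/s7.png

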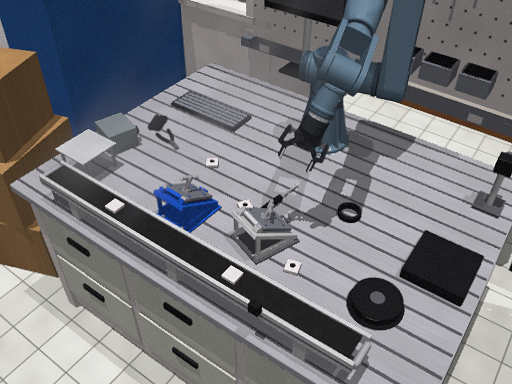

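Run:
```python
from fit import *
from mv import frame
D=frame();H=np.array([.660,.116,.1245])
f=pickle.load(open("w7.pkl","rb"))
v,u=np.mgrid[70:265,150:345];P=(world(f,np.c_[u.ravel(),v.ravel()])-H)@D
m=(P[:,2]>.043)&(P[:,2]<.07)&(P[:,0]>-.11)&(P[:,0]<0)&(abs(P[:,1])<.05);Q=P[m]
w,V=np.linalg.eigh(np.cov(Q[:,:2].T));b=V[:,1];print(len(Q),Q.mean(0),"bar cw deg mod180",np.degrees(np.arctan2(-b[1],b[0]))%180)
m=(abs(P[:,2]-.006)<.008)&(P[:,0]>-.13)&(P[:,0]<-.02)&(abs(P[:,1])<.045);c,n,k,r=plane(P[m]);print("lid",c,n,k,r)
s0=pickle.load(open("scene0.pkl","rb"))["img"].astype(int);s7=pickle.load(open("s7.pkl","rb"))["img"].astype(int)
d=np.abs(s0-s7).max(2)>60
n,l,st,c=cv2.connectedComponentsWithStats(d.astype(np.uint8));print([tuple(x) for x in st[1:] if x[4]>15])
```

```text
994 [-0.05131699  0.00140401  0.05585985] bar cw deg mod180 134.7910496889994
lid [-0.07629755  0.00273463  0.00584996] [-0.00373208 -0.00158007  0.99999179] 5591 0.0007250300509244173
[(np.int32(336), np.int32(0), np.int32(33), np.int32(50), np.int32(632)), (np.int32(375), np.int32(0), np.int32(6), np.int32(13), np.int32(35)), (np.int32(358), np.int32(0), np.int32(35), np.int32(82), np.int32(791)), (np.int32(416), np.int32(0), np.int32(10), np.int32(16), np.int32(65)), (np.int32(448), np.int32(23), np.int32(11), np.int32(7), np.int32(31)), (np.int32(418), np.int32(24), np.int32(48), np.int32(63), np.int32(626)), (np.int32(436), np.int32(25), np.int32(10), np.int32(7), np.int32(21)), (np.int32(444), np.int32(30), np.int32(62), np.int32(58), np.int32(732)), (np.int32(403), np.int32(45), np.int32(10), np.int32(11), np.int32(81)), (np.int32(329), np.int32(47), np.int32(8), np.int32(11), np.int32(28)), (np.int32(335), np.int32(59), np.int32(13), np.int32(14), np.int32(99)), (np.int32(466), np.int32(62), np.int32(31), np.int32(18), np.int32(287)), (np.int32(350), np.int32(68), np.int32(10
[... 2205 characters left out ...]
.int32(16), np.int32(10), np.int32(40)), (np.int32(245), np.int32(203), np.int32(8), np.int32(11), np.int32(31)), (np.int32(428), np.int32(202), np.int32(34), np.int32(21), np.int32(213)), (np.int32(307), np.int32(205), np.int32(30), np.int32(19), np.int32(308)), (np.int32(342), np.int32(209), np.int32(15), np.int32(5), np.int32(40)), (np.int32(284), np.int32(210), np.int32(42), np.int32(19), np.int32(237)), (np.int32(268), np.int32(213), np.int32(8), np.int32(9), np.int32(34)), (np.int32(280), np.int32(218), np.int32(9), np.int32(8), np.int32(23)), (np.int32(260), np.int32(223), np.int32(20), np.int32(7), np.int32(54)), (np.int32(291), np.int32(229), np.int32(9), np.int32(9), np.int32(26))]
```

```bash
python3 -c "
from rig import *
print(observe()['clock'],job_done())"
```

```text
the job is handed in; nothing more can be done
14.05 None
```

The lid is shut and holds by itself, the T-handle is at its stop, and I handed the job in at about 14 s of the 61 s allowed.

- **Lid:** I swung it down with closed fingers. The press force read up to about 28 N and then dropped to nearly zero as the lid went past the detent. After I pulled the gripper away, depth data showed the lid plane within about 0.005 rad of the deck slope.
- **T-handle:** I gripped it on its hub and turned it clockwise about 254°. The turning torque then rose to about 0.54 N m, which I took as the stop. After release the bar measured 134.8° in line, which with the turn count is about 315° or 5.49 rad (stop 5.5).
- **Surroundings:** The gripper stood open, about 19 cm out from the hinge along the deck normal, with no contact force. The bystanders look unmoved in the before and after pictures, but I compared these by eye and did not measure each distance. The image differences I listed looked to be only the arm, its shadows and the fixture.

No check failed or disagreed.

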